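# Clear the run-out tape roll from the packing stand

## Robot

A 7-joint arm with a two-finger parallel gripper is mounted at the origin on the work surface. World frame = base frame: x ahead of the robot, y to its left, z up, the work surface at z = 0. Lengths are in m, angles in rad, forces in N, time in s.
With the tool pointing down it reaches from about 0.4 to 0.85 m from the base axis. Payload 10.4 kg.
Tool frame: the origin (TCP) lies on the centre line of the jaws, within the pads' length; the fingertips stand 14 mm ahead of it and the grasp point (between the pads) lies 5 mm behind it (manip.tip_reach is the distance from the TCP to the fingertips, in m); z points along the fingers, y is the line along which they close (so a half turn about z gives the same grasp; the last joint's range is limited). The gripper opens to 85 mm and grips with 20 to 120 N. Pads are 22 mm wide; open, the fingers measure 114 mm over their backs; the gripper's body (76 mm by 85 mm) begins 54 mm behind the grasp point. The pads swing forward as they close: fully open they stand 13 mm farther back than shut.
Start: joints at [-1.159, 0.332, -0.065, 1.46, 0.022, 1.35, -0.088], TCP at [0.263, 0.567, 0.245] pointing down, gripper open.
Joint ranges: [-2.6, 2.6], [-0.5, 2.12], [-1.47, 1.34], [0.16, 2.42], [-1.27, 4.41], [0.06, 2.06], [-2.6, 2.6]. Speed limits (rad/s): [2.22, 2.22, 2.79, 2.79, 3.14, 3.14, 3.14].

## Interface

Orientations are given as a unit quaternion [x, y, z, w].
In Python, from workcell import manip gives the robot as it stands.
- The arm moves only by the shell command python3 -m pendant 'ROWS' [FORCE]. ROWS is JSON, a list of rows, each a list of 7 numbers: the shift along the tool's x, y, z in units of 50 mm (1.0 is 50 mm), then the turn, a rotation vector about the tool's x, y, z in units of 8 degrees (1.0 is 8 degrees), then the opening, from -1 (shut) to 1 (fully open), so that 0 is half open. In form: [[dx, dy, dz, ax, ay, az, jaw], ...]. A call has exactly 10 rows; each row is the pose to reach, as a shift and turn from the pose commanded when the call began, along the tool's axes at that moment; what a row does not reach only later rows make up. A row lasts 1/8 s, in which the tool goes at most 62.5 mm and 10.7 degrees, less where a joint would pass 70% of its speed; a pose out of reach is approached as far as the arm can. A call with a gripper value outside its range is refused whole. The fingers move at their own pace and stop on an object; FORCE is the grip in N (left out, the last holds). Time passes only in rows, so rows that repeat a pose let the fingers close, or fill a call up. It gives the time, the measured TCP pose, the force, the opening and the grip force at its end, in the units of the state.
- manip.get_obs(): the state, without advancing time (a new reading comes with each control period).
- manip.camera(name): name is "scene" or "top" or "wrist"; returns (picture, depth): 420x560x3 uint8, red, green, blue; 420x560 float32, m along the optical axis (not along the pixel's ray), 0 where there is no reading.
- manip.get_calibration(name): a dict with "fx", "fy", "cx", "cy" (pixels), "xyz" and "orientation" of the camera in the world. Camera axes: x right, y up, looking along -z (the intrinsics and any distortion apply to the point x, -y, -z); pixel columns grow to the right and rows downward; lengths in m; the calibration is good to about 2 mm. The wrist camera is an equidistant fisheye: a pixel r from the principal point sees the ray r / f radians off the axis. A picture is of the moment at which its call begins: read the wrist's pose just before it. get_calibration takes no time and is no camera call; for the wrist camera it gives the pose at the moment of the call.
- manip.hand_in(): hands the job in; it is judged then, once.
Trained networks look in the newest picture that a camera, given by its name, has taken for a name from the list of things; names that differ only in an ending like _2 or _b are one class to them, and where a whole thing is asked for, a point or a joint stands for the part that bears it (a point fixed in the world has none). Each returns a list of dicts, best first, with "p" (0 to 1); they miss things now and then, are a little off and sometimes report something else, mostly with a low value. They report only what shows in the picture. A call takes as long as a camera call. They do not tell look-alikes from the thing itself.
- manip.find_in(thing, camera): "box" ([left, top, right, bottom] in pixels, round what is visible of it).
- manip.trace(thing, camera): "pixels" (420x560 bool, what is visible of it) and "box" ([left, top, right, bottom] in pixels, round what is visible of it).
- manip.tip_of(thing, camera): "pixel" ([column, row] in pixels: a listed point, or the origin of a listed thing).
The state is a dict: "clock": time; "joint_pos": joint angles; "joint_velocities": joint speeds; "tau": joint torques, N m; "position": TCP position; "ee_rot": TCP orientation; "ft_force": force on the tool from outside, world axes, zero at the start; "torque": the same for the moment, N m; "grip_width": opening from 0.0 (shut) to 1.0 (fully open); "grasp_force": force on a finger pad.
Only numpy, scipy, OpenCV 4.12 (cv2) and the standard library are available. Lean on these libraries where they do the work, as an engineer would, in place of code of your own. Each camera call takes 0.05 s, during which the arm holds its last target. There are 200 camera calls.

## Task

On the takeaway counter's tape stand, one of the two rolls of sealing tape is nearly used up. Swing the stand's keeper bar a quarter turn clear of the posts, slide the nearly used-up (thinner) roll up off its post and set it down gently, not dropped, flat on the floor of the empty rectangular tub that stands by itself beside the stand (not in the stack at the far edge); then swing the keeper bar back fully over the posts. Leave the full roll on its post and the other things on the counter undisturbed.

Things in the scene. Friction and masses are not known exactly. Their poses are not given: they have to be found in the camera images.
- stand: Dark steel tape stand, fixed to the counter. Base plate 100 (x) x 250 (y) x 18 mm high; origin at the centre of its underside. On the plate, on its y axis at y = +80 and y = -80 mm, stand two plain steel posts, 20 mm in diameter, with their tops 75 mm above the counter. A pillar at the centre carries the keeper bar.
- keeper (a joint): Angle of the keeper, an aluminium bar 180 x 20 x 8 mm turning at its middle on the stand's z axis. Underside 83 mm above the counter, top 91 mm. 0 = along the stand's y axis, over both posts (a stop); grows counterclockwise seen from above to 1.571 = square across the stand, between the posts (a stop). Slight friction, about 1 N at the knob; stays where it is left.
- keeper_knob (a point): Middle of the keeper's upright round black knob, 18 mm in diameter, 40 mm tall (from 91 to 131 mm above the counter); this point is 111 mm above the counter. It stands 80 mm from the pivot: over the post at the stand's -y end when the joint reads 0, on the stand's +x side when it reads 1.571.
- roll_low: The nearly used-up roll of brown paper tape: a rigid ring 44 mm in outer diameter, bore 28 mm, 36 mm tall, 30 g. Origin at the centre of its underside, z along its axis. Starts on one of the stand's two posts (either one), its underside on the base plate, 18 mm above the counter, with 8 mm of play on the post.
- roll_full: The full roll: same tape, a rigid ring 68 mm in outer diameter, bore 28 mm, 36 mm tall, 110 g, on the stand's other post. Origin at the centre of its underside.
- tub: Empty open clear plastic takeaway tub, loose, 200 (x) x 140 (y) x 50 mm high, walls and floor 4 mm, rim 12 mm wider overall along x and 10 mm along y; 150 g. Origin at the centre of its underside.
- shaker: White shaker, 42 mm in diameter, 68 mm tall; origin under its centre. Leave alone.
- mill: Dark wooden pepper shaker, 42 mm in diameter, 75 mm tall; origin under its centre. Leave alone.
- sauce: Amber sauce bottle, 56 mm in diameter, 170 mm tall; origin under its centre. Leave alone.
- round_tub: Empty round clear tub, 124 mm across the rim, 70 mm tall, with a steel spoon resting in it, fixed to it, its handle leaning out to 115 mm high; origin under its centre. Leave alone.
- mug: Blue mug, 76 mm in diameter, 90 mm tall; origin under its centre. Leave alone.
- spoon: White plastic spoon lying on the counter, 170 mm long. Leave alone.
- jar: Glass jar with a steel lid, 70 mm in diameter, 90 mm tall; origin under its centre. Leave alone.
Things that resemble listed ones, but are neither listed nor needed, are in the scene too. There is more than one size of the roll_low; the job needs the smallest.

How it is judged:
By the outcome, as a careful person would: the job done as asked, in the order asked, and still so for the second after the job is handed in, with the robot touching nothing.
It also fails if it takes over 72 s, if anything falls off the work surface, if the arm or the gripper's body presses on something with over 40 N, if the wrist force passes 120 N, or if a joint passes its speed limit or range.

## Working session

There is one attempt and no reset: what is moved stays moved. The work goes in short steps, Python scripts to look and compute and a shell command to move; the robot and the scene stay as the last step left them, time stands still between calls to the robot, and variables do not carry over. Pictures are saved under pics/ and viewed, at most 10 in all, crops included, and the job is handed in when it is done.

```bash
mkdir -p pics; cat > h.py <<'E'
import numpy as np, cv2
from scipy.spatial.transform import Rotation as R
from workcell import manip
def pts(name, depth, cal=None):
    c=cal or manip.get_calibration(name)
    v,u=np.mgrid[0:420,0:560].astype(float)
    x=(u-c['cx'])/c['fx'];y=(v-c['cy'])/c['fy']
    P=np.dstack([x*depth,-y*depth,-depth])
    return P@R.from_quat(c['orientation']).as_matrix().T+np.array(c['xyz'])
def save(n,im): cv2.imwrite('pics/'+n,cv2.cvtColor(im,cv2.COLOR_RGB2BGR))
E
python3 - <<'E'
from h import *
o=manip.get_obs();print(o['clock'],o['position'],o['ee_rot'],o['grip_width'],manip.tip_reach)
for n in('scene','top'):
    im,d=manip.camera(n);save(n+'0.png',im);np.save(n,d);c=manip.get_calibration(n);print(n,c)
    for t in('stand','keeper_knob','roll_low','roll_full','tub'):
        print(t,[(np.round(r['pixel']).tolist(),round(r['p'],2)) for r in manip.tip_of(t,n)][:5],[(np.round(r['box']).tolist(),round(r['p'],2)) for r in manip.find_in(t,n)][:5])
E
```

```text
0.0 [0.26312674 0.56652183 0.24452189] [ 2.15665577e-01  9.76467029e-01 -6.98701654e-04 -1.08317753e-04] 0.9995713553743883 0.014
scene {'fx': 432.49163447634976, 'fy': 432.49163447634976, 'cx': 284.5030716549181, 'cy': 209.50797281297045, 'xyz': array([ 1.27077254, -0.47183647,  1.02620074]), 'orientation': array([0.31749827, 0.17102478, 0.43084882, 0.82723314])}
stand [([336.0, 195.0], 0.71), ([110.0, 284.0], 0.35), ([290.0, 234.0], 0.2)] [([300.0, 165.0, 369.0, 224.0], 0.78)]
keeper_knob [([321.0, 181.0], 0.8)] [([316.0, 158.0, 356.0, 196.0], 0.67)]
roll_low [([347.0, 225.0], 0.7), ([317.0, 203.0], 0.67), ([287.0, 181.0], 0.51), ([262.0, 203.0], 0.32)] [([278.0, 168.0, 300.0, 189.0], 0.89), ([340.0, 210.0, 358.0, 234.0], 0.72), ([311.0, 194.0, 326.0, 207.0], 0.54)]
roll_full [([352.0, 180.0], 0.57)] [([178.0, 194.0, 248.0, 270.0], 0.61), ([339.0, 170.0, 363.0, 188.0], 0.55)]
tub [([210.0, 240.0], 0.69)] [([174.0, 200.0, 247.0, 270.0], 0.59)]
top {'fx': 389.47066969684255, 'fy': 389.47066969684255, 'cx': 279.6063209411118, 'cy': 211.11244542159474, 'xyz': array([0.35852961, 0.01102434, 1.19970493]), 'orientation': array([-0.07347151,  0.07473381,  0.71436652, -0.69187952])}
stand [([210.0, 234.0], 0.74)] [([171.0, 209.0, 257.0, 258.0], 0.68)]
keeper_knob [([234.0, 227.0], 0.68), ([281.0, 266.0], 0.64), ([210.0, 233.0], 0.54), ([280.0, 215.0], 0.51)] [([142.0, 229.0, 162.0, 283.0], 0.75), ([176.0, 220.0, 238.0, 244.0], 0.67)]
roll_low [([235.0, 279.0], 0.65), ([234.0, 227.0], 0.62), ([444.0, 259.0], 0.57)] [([227.0, 269.0, 246.0, 289.0], 0.72), ([229.0, 220.0, 246.0, 237.0], 0.65), ([216.0, 181.0, 238.0, 205.0], 0.49), ([272.0, 205.0, 285.0, 220.0], 0.46), ([177.0, 220.0, 237.0, 240.0], 0.15)]
roll_full [([183.0, 240.0], 0.61)] [([170.0, 224.0, 195.0, 249.0], 0.67)]
tub [([346.0, 255.0], 0.85)] [([90.0, 258.0, 136.0, 284.0], 0.62), ([320.0, 215.0, 373.0, 297.0], 0.6)]
```

View pics/scene0.png

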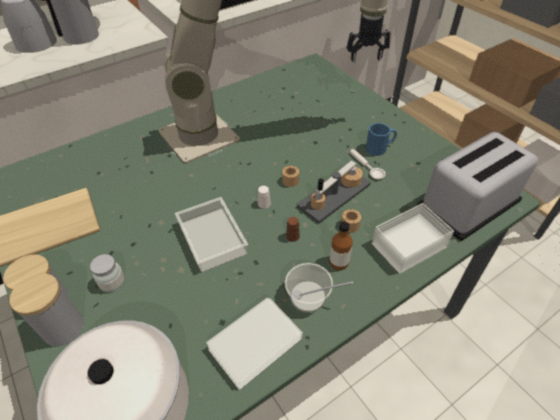

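View pics/top0.png

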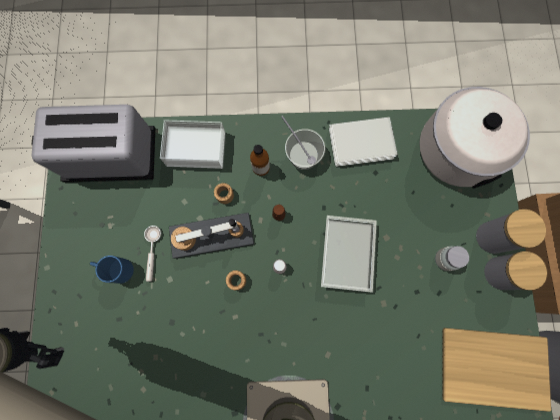

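```bash
python3 - <<'E'
from h import *
d=np.load('top.npy');P=pts('top',d)
c=manip.get_calibration('top');M=R.from_quat(c['orientation']).as_matrix()
def at(u,v,z):
    r=M@np.array([(u-c['cx'])/c['fx'],-(v-c['cy'])/c['fy'],-1]);t=(z-c['xyz'][2])/r[2];return np.array(c['xyz'])+t*r
for n,b in dict(stand=(165,200,262,265),tub=(310,205,383,305)).items():
    l,t,r,bb=b;Q=P[t:bb,l:r].reshape(-1,3)
    for lo,hi in((.010,.026),(.04,.06),(.07,.08),(.084,.1),(.115,.14)):
        q=Q[(Q[:,2]>lo)&(Q[:,2]<hi)]
        if len(q)>8:
            k=cv2.minAreaRect((q[:,:2]*1000).astype(np.float32));print(n,lo,hi,len(q),np.round(q.mean(0),3),np.round(k[0]),np.round(k[1]),round(k[2],1))
print('knobtop',at(234,227,.131),at(234,227,.111)); print('full',at(183,240,.036)); print('tub',at(346,255,0),'stand',at(210,234,0))
im=cv2.imread('pics/scene0.png');cv2.imwrite('pics/crop.png',cv2.resize(im[140:290,160:380],None,fx=3.5,fy=3.5,interpolation=cv2.INTER_CUBIC))
E
```

```text
stand 0.01 0.026 1722 [0.539 0.205 0.018] [568. 223.] [152. 250.] 8.2
stand 0.04 0.06 400 [0.536 0.256 0.053] [553. 232.] [127. 205.] 28.0
stand 0.07 0.08 19 [0.546 0.17  0.074] [541. 216.] [ 14. 170.] 5.2
stand 0.084 0.1 415 [0.541 0.225 0.092] [543. 219.] [ 27. 179.] 13.1
stand 0.115 0.14 35 [0.559 0.141 0.13 ] [560. 141.] [15. 17.] 86.9
tub 0.01 0.026 144 [ 0.496 -0.236  0.017] [ 471. -198.] [129. 192.] 82.4
tub 0.04 0.06 818 [ 0.47  -0.198  0.05 ] [ 471. -195.] [151. 212.] 82.2
knobtop [0.54514294 0.13368987 0.131     ] [0.54863526 0.13598547 0.111     ]
full [0.52699691 0.29827848 0.036     ]
tub [ 0.46967453 -0.19489762  0.        ] stand [0.54832987 0.2235398  0.        ]
```

View pics/crop.png

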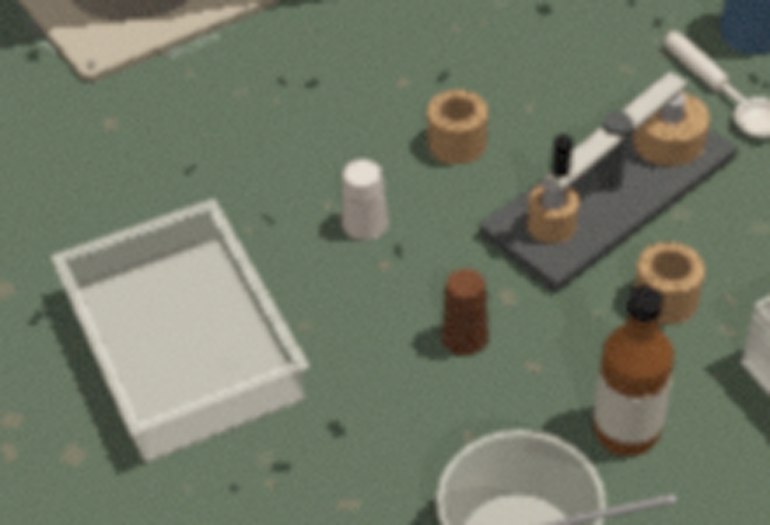

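The stand's rolls are at scene (317,200), small and under the knob, and (352,176), full. Look-alikes are the loose rolls at (290,176) and (351,220), and the stacked tubs at (412,237). I choose the roll at (317,200). The crop shows it is the smallest, on the knob-end post. The target tub is the lone one at (210,235). I'll move above the knob next.

```bash
python3 -m pendant '[[-1,-0.6,0,0,0,0.8,1],[-2,-1.2,0,0,0,1.6,1],[-3.1,-1.8,0,0,0,2.4,1],[-4.2,-2.5,0,0,0,3.2,1],[-5.3,-3.1,0,0,0,4,1],[-6.4,-3.8,0,0,0,5,1],[-7.5,-4.4,0,0,0,6,1],[-8.5,-5,0,0,0,6.6,1],[-9,-5.2,0,0,0,6.6,1],[-9,-5.2,0,0,0,6.6,1]]' 20
python3 - <<'E'
from h import *
o=manip.get_obs();print(o['position'],o['joint_pos'])
c=manip.get_calibration('wrist');im,d=manip.camera('wrist');save('w1.png',im);np.savez('w1.npz',d=d,im=im,xyz=c['xyz'],q=c['orientation'],k=[c['fx'],c['cx'],c['cy']]);print(c)
for t in('keeper_knob','roll_low','roll_full','stand'):
    print(t,[(np.round(r['pixel']).tolist(),round(r['p'],2)) for r in manip.tip_of(t,'wrist')][:4])
E
```

```text
clock: 2.35
position: [0.563, 0.139, 0.2452]
ee_rot: [0.629, 0.777, -0.0, 0.0]
ft_force: [-0.7, 0.9, 1.3]
grip_width: 1.0
grasp_force: 0.0
[0.56297786 0.13895712 0.245246  ] [-0.6233192   0.23369344  0.35745771  1.60416453 -0.08280671  1.31871342
 -0.04389468]
{'fx': 325.19226210127806, 'fy': 325.19226210127806, 'cx': 276.85850277672967, 'cy': 209.78376691539782, 'xyz': array([0.54727534, 0.21265693, 0.37353179]), 'orientation': array([-0.1483126 , -0.01557611,  0.1037394 ,  0.98336102])}
keeper_knob [([277.0, 202.0], 0.65)]
roll_low [([146.0, 152.0], 0.74), ([366.0, 164.0], 0.61), ([272.0, 177.0], 0.57)]
roll_full [([280.0, 33.0], 0.56), ([406.0, 262.0], 0.45)]
stand [([275.0, 105.0], 0.87)]
```

View pics/w1.png

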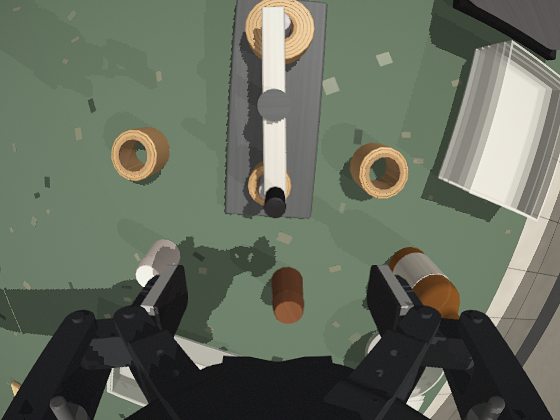

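The wrist view shows the knob at (275,203), the pivot at (275,105), the small roll under the knob at (269,187) and the full roll at (280,30). The loose rolls are at (140,155) and (380,172), the bottle is at (430,285) and the shaker at (158,262).

```bash
cat >> h.py <<'E'
def wpts(f):
    z=np.load(f);fx,cx,cy=z['k'];v,u=np.mgrid[0:420,0:560].astype(float)
    dx,dy=(u-cx)/fx,(v-cy)/fx;r=np.hypot(dx,dy)+1e-9;s=np.tan(r)/r
    d=z['d'];P=np.dstack([dx*s*d,-dy*s*d,-d]);return P@R.from_quat(z['q']).as_matrix().T+z['xyz'],z['im']
def wlook(f):
    c=manip.get_calibration('wrist');im,d=manip.camera('wrist');np.savez(f+'.npz',d=d,im=im,xyz=c['xyz'],q=c['orientation'],k=[c['fx'],c['cx'],c['cy']]);save(f+'.png',im);return wpts(f+'.npz')
E
python3 - <<'E'
from h import *
P,im=wpts('w1.npz')
def st(n,b,lo,hi,z0=None):
    l,t,r,bb=b;q=P[t:bb,l:r].reshape(-1,3);q=q[(q[:,2]>lo)&(q[:,2]<hi)]
    k=cv2.minAreaRect((q[:,:2]*1000).astype(np.float32));print(n,len(q),np.round(q.mean(0),4),np.round(k[0]),np.round(k[1]),round(k[2],1))
    f=np.polyfit(q[:,1],q[:,0],1);print('   dx/dy deg',np.degrees(np.arctan(-f[0])))
st('knob',(255,180,295,225),.122,.14)
st('bar',(240,0,310,220),.086,.096)
st('plate',(200,60,330,222),.014,.022)
st('rolltop',(240,155,300,215),.048,.06)
st('fulltop',(230,0,320,70),.048,.06)
st('post',(240,150,300,215),.07,.08)
st('postF',(240,0,320,70),.07,.08)
st('bottle',(390,240,470,330),.15,.18)
E
```

```text
knob 419 [0.5602 0.1418 0.1299] [560. 141.] [17. 17.] 88.8
   dx/dy deg 0.9311536628312336
bar 3636 [0.5415 0.2263 0.0908] [543. 221.] [ 28. 175.] 12.1
   dx/dy deg 12.426196406749177
plate 9700 [0.548  0.1877 0.0177] [548. 184.] [101. 181.] 8.4
   dx/dy deg 2.9257319426207133
rolltop 403 [0.5477 0.1387 0.0537] [553. 142.] [43. 38.] 32.2
   dx/dy deg -10.426712805861888
fulltop 2025 [0.5343 0.299  0.0538] [532. 298.] [67. 62.] 1.9
   dx/dy deg -2.352273129227213
post 74 [0.5477 0.139  0.0744] [547. 138.] [ 5. 17.] 11.7
   dx/dy deg 10.335530443991457
postF 94 [0.5378 0.2987 0.0745] [538. 299.] [ 6. 16.] 11.8
   dx/dy deg 11.109947856629372
bottle 0 [nan nan nan] [0. 0.] [0. 0.] 0.0<stdin>:5: RuntimeWarning: Mean of empty slice.
  ret = um.true_divide(
Traceback (most recent call last):
TypeError: expected non-empty vector for x
```

```bash
python3 -m pendant '[[0.07,-0.04,0.9,0,0,0,0.4],[0.07,-0.04,1.8,0,0,0,0.2],[0.07,-0.04,2.4,0,0,0,0],[0.07,-0.04,2.6,0,0,0,0],[0.07,-0.04,2.6,0,0,0,-0.3],[0.07,-0.04,2.6,0,0,0,-1],[0.07,-0.04,2.6,0,0,0,-1],[0.07,-0.04,2.6,0,0,0,-1],[0.07,-0.04,2.6,0,0,0,-1],[0.07,-0.04,2.6,0,0,0,-1]]' 20
```

```text
clock: 3.85
position: [0.5599, 0.145, 0.1167]
ee_rot: [0.627, 0.779, 0.001, 0.0]
ft_force: [-0.9, 0.3, 6.7]
grip_width: 0.201
grasp_force: 22.5
```

```bash
python3 -m pendant '[[0.02,0.25,-0.04,0,0,0,-1],[0.09,0.52,-0.04,0,0,0,-1],[0.2,0.78,-0.04,0,0,0,-1],[0.36,1.01,-0.04,0,0,0,-1],[0.55,1.21,-0.04,0,0,0,-1],[0.78,1.37,-0.04,0,0,0,-1],[1.03,1.49,-0.04,0,0,0,-1],[1.27,1.56,-0.04,0,0,0,-1],[1.52,1.6,-0.04,0,0,0,-1],[1.52,1.6,-0.04,0,0,0,-1]]'
```

```text
clock: 5.1
position: [0.6208, 0.2378, 0.1173]
ee_rot: [0.627, 0.779, 0.001, -0.0]
ft_force: [-2.4, 1.4, -1.5]
grip_width: 0.203
grasp_force: 21.4
```

```bash
python3 -m pendant '[[0.05,0,0,0,0,0,-1],[0.1,0,0,0,0,0,-1],[0.1,0,0,0,0,0,-1],[0.04,0,0,0,0,0,-0.2],[0.04,0,0,0,0,0,0.2],[0.04,0,-0.5,0,0,0,0.4],[0,0,-1.5,0,0,0,0.4],[-0.7,-0.6,-2.4,0,0,0,0.4],[-1.6,-1.2,-2.6,0,0,0.2,0.4],[-1.6,-1.2,-2.6,0,0,0.45,0.4]]'
python3 - <<'E'
from h import *
P,im=wlook('w2')
k=P[...,2]>-9
def st(n,lo,hi,box):
    q=P[(P[...,2]>lo)&(P[...,2]<hi)&(P[...,0]>box[0])&(P[...,0]<box[1])&(P[...,1]>box[2])&(P[...,1]<box[3])]
    if len(q)<5: print(n,len(q));return
    r=cv2.minAreaRect((q[:,:2]*1000).astype(np.float32));print(n,len(q),np.round(q.mean(0),4),np.round(r[0]),np.round(r[1]),round(r[2],1))
st('knob',.12,.14,(.59,.65,.2,.26));st('bar',.086,.096,(.44,.65,.17,.27))
st('roll',.048,.058,(.52,.59,.10,.18));st('post',.07,.08,(.52,.59,.1,.18));st('full',.048,.058,(.48,.58,.25,.35));st('postF',.07,.08,(.48,.58,.25,.35))
st('plate',.012,.022,(.42,.68,.06,.38))
E
```

```text
clock: 6.35
position: [0.58, 0.1405, 0.25]
ee_rot: [0.654, 0.756, 0.002, 0.001]
ft_force: [0.8, 0.2, -0.2]
grip_width: 0.7
grasp_force: 0.0
knob 432 [0.6213 0.2299 0.13  ] [622. 230.] [17. 17.] 65.9
bar 3441 [0.5375 0.2179 0.0908] [542. 218.] [176.  26.] 6.3
roll 845 [0.5551 0.1416 0.0537] [555. 140.] [42. 42.] 26.4
post 307 [0.5548 0.1403 0.0744] [555. 140.] [19. 18.] 86.6
full 2796 [0.5324 0.2958 0.0538] [532. 296.] [67. 65.] 6.3
postF 336 [0.5321 0.2969 0.0744] [532. 297.] [19. 19.] 57.3
plate 12137 [0.5466 0.2038 0.0177] [566. 210.] [265. 246.] 71.2
```

View pics/w2.png

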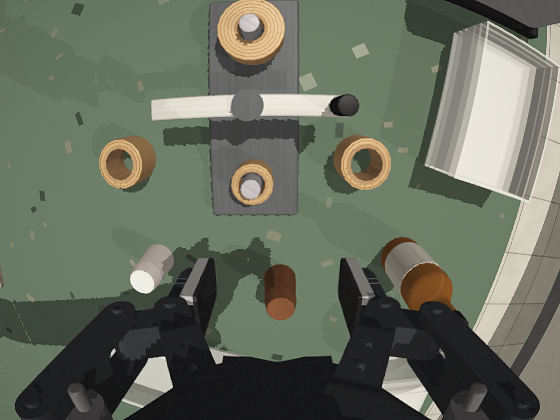

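```bash
python3 -m pendant '[[0.06,-0.5,0.3,0,0,0,0.4],[0.06,-0.5,1.2,0,0,0,0.4],[0.06,-0.5,2.2,0,0,0,0.4],[0.06,-0.5,3.0,0,0,0,0.4],[0.06,-0.5,3.0,0,0,0,0.4],[0.06,-0.5,3.0,0,0,0,0.4],[0.06,-0.5,3.0,0,0,0,0.4],[0.06,-0.5,3.0,0,0,0,0.4],[0.06,-0.5,3.0,0,0,0,0.4],[0.06,-0.5,3.0,0,0,0,0.4]]' 20
```

```text
clock: 7.65
position: [0.5545, 0.1441, 0.0975]
ee_rot: [0.652, 0.759, 0.0, 0.0]
ft_force: [0.1, 0.0, 0.4]
grip_width: 0.699
grasp_force: 0.0
```

```bash
python3 -m pendant '[[-0.07,0,0.4,0,0,0,0.4],[-0.07,0,0.8,0,0,0,0.4],[-0.07,0,1.1,0,0,0,0.4],[-0.07,0,1.15,0,0,0,0.4],[-0.07,0,1.15,0,0,0,0.2],[-0.07,0,1.15,0,0,0,-0.3],[-0.07,0,1.15,0,0,0,-1],[-0.07,0,1.15,0,0,0,-1],[-0.07,0,1.15,0,0,0,-1],[-0.07,0,1.15,0,0,0,-1]]' 20
```

```text
clock: 8.9
position: [0.5555, 0.1408, 0.0406]
ee_rot: [0.652, 0.759, 0.001, 0.0]
ft_force: [-1.0, -0.8, 6.8]
grip_width: 0.515
grasp_force: 20.9
```

```bash
python3 -m pendant '[[0,0,-0.3,0,0,0,-1],[0,0,-0.9,0,0,0,-1],[0,0,-1.6,0,0,0,-1],[0,0,-2.2,0,0,0,-1],[0,0,-2.6,0,0,0,-1],[-0.5,-0.2,-2.6,0,0,0,-1],[-1.2,-0.5,-2.6,0,0,0,-1],[-2,-0.85,-2.6,0,0,0,-1],[-2.9,-1.2,-2.6,0,0,0,-1],[-3.8,-1.6,-2.6,0,0,0,-1]]'
python3 -m pendant '[[-0.9,-0.4,0,0,0,0,-1],[-1.7,-0.7,0,0,0,0,-1],[-2.3,-0.95,0,0,0,0,-1],[-2.6,-1.08,0,0,0,0,-1],[-2.6,-1.08,0,0,0,0,-1],[-2.6,-1.08,0,0,0,0,-1],[-2.6,-1.08,0,0,0,0,-1],[-2.6,-1.08,0,0,0,0,-1],[-2.6,-1.08,0,0,0,0,-1],[-2.6,-1.08,0,0,0,0,-1]]'
python3 - <<'E'
from h import *
P,im=wlook('w3')
print(manip.get_obs()['position'])
s=np.load('w3.npz')
def st(n,lo,hi,box):
    q=P[(P[...,2]>lo)&(P[...,2]<hi)&(P[...,0]>box[0])&(P[...,0]<box[1])&(P[...,1]>box[2])&(P[...,1]<box[3])]
    r=cv2.minAreaRect((q[:,:2]*1000).astype(np.float32));print(n,len(q),np.round(q.mean(0),4),np.round(r[0]),np.round(r[1]),round(r[2],1))
st('rim',.044,.056,(.37,.57,-.33,-.06))
st('floor',-.002,.01,(.40,.54,-.28,-.11))
E
```

```text
clock: 10.15
position: [0.504, -0.0608, 0.1706]
ee_rot: [0.651, 0.759, 0.0, 0.0]
ft_force: [0.9, -1.6, 0.2]
grip_width: 0.515
grasp_force: 20.7
clock: 11.4
position: [0.4708, -0.1959, 0.1697]
ee_rot: [0.651, 0.759, 0.0, -0.0]
ft_force: [0.8, 0.0, -1.2]
grip_width: 0.514
grasp_force: 20.7
[ 0.47083622 -0.19593038  0.16978801]
rim 5681 [ 0.4521 -0.1639  0.0494] [ 471. -192.] [152. 208.] 84.6
floor 18918 [ 0.468  -0.1797  0.0034] [ 470. -188.] [157. 140.] 90.0
```

View pics/w3.png

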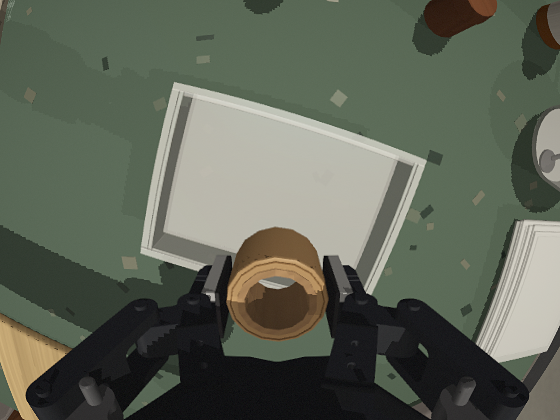

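The roll is still gripped level at (280,285), above the middle of the lone tub. I'll lower it now.

```bash
python3 -m pendant '[[0,0,0.5,0,0,0,-1],[0,0,1.2,0,0,0,-1],[0,0,1.9,0,0,0,-1],[0,0,2.4,0,0,0,-1],[0,0,2.65,0,0,0,-1],[0,0,2.75,0,0,0,-1],[0,0,2.78,0,0,0,-1],[0,0,2.81,0,0,0,-1],[0,0,2.83,0,0,0,-1],[0,0,2.83,0,0,0,-1]]'
```

```text
clock: 12.7
position: [0.471, -0.1959, 0.0285]
ee_rot: [0.651, 0.759, 0.0, 0.0]
ft_force: [0.9, -1.0, -0.7]
grip_width: 0.512
grasp_force: 20.7
```

```bash
python3 -m pendant '[[0,0,0.01,0,0,0,-1],[0,0,0.02,0,0,0,-1],[0,0,0.03,0,0,0,-1],[0,0,0.04,0,0,0,-1],[0,0,0.05,0,0,0,-1],[0,0,0.06,0,0,0,-1],[0,0,0.06,0,0,0,-1],[0,0,0.06,0,0,0,-1],[0,0,0.06,0,0,0,-1],[0,0,0.06,0,0,0,-1]]'
```

```text
clock: 13.95
position: [0.4709, -0.196, 0.0264]
ee_rot: [0.652, 0.759, 0.0, -0.0]
ft_force: [-7.0, 3.5, 20.3]
grip_width: 0.514
grasp_force: 22.1
```

```bash
python3 -m pendant '[[0,0,-0.02,0,0,0,-1],[0,0,-0.02,0,0,0,-0.1],[0,0,-0.02,0,0,0,0.1],[0,0,-0.02,0,0,0,0.3],[0,0,-0.02,0,0,0,0.4],[0,0,-0.4,0,0,0,0.4],[0,0,-1,0,0,0,0.4],[0,0,-1.8,0,0,0,0.4],[0,0,-2.7,0,0,0,0.4],[0,0,-2.9,0,0,0,0.4]]'
python3 - <<'E'
from h import *
P,im=wlook('w4')
q=P[(P[...,2]>.034)&(P[...,2]<.046)&(abs(P[...,0]-.471)<.05)&(abs(P[...,1]+.196)<.06)]
print(len(q),q.mean(0),q[:,2].std())
im,d=manip.camera('scene');save('s2.png',im);cv2.imwrite('pics/s2c.png',np.hstack([cv2.cvtColor(np.load('w4.npz')['im'],cv2.COLOR_RGB2BGR)[60:400,100:460],cv2.resize(cv2.cvtColor(im[140:290,160:380],cv2.COLOR_RGB2BGR),(440,340))]))
E
```

```text
clock: 15.2
position: [0.4721, -0.1964, 0.1729]
ee_rot: [0.652, 0.759, 0.001, 0.002]
ft_force: [0.5, 0.1, -0.8]
grip_width: 0.699
grasp_force: 0.0
1368 [ 0.46921388 -0.19732611  0.03946727] 0.001356103216858098
```

View pics/s2c.png

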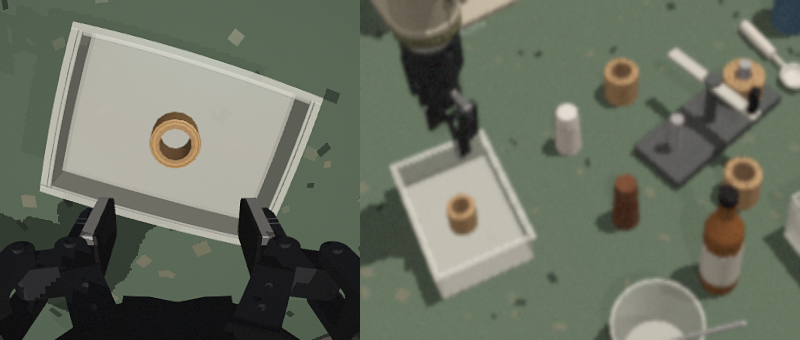

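The roll lies flat in the tub at crop (175,140), with its top at z=39.5 mm, which is right. The keeper is still square across the stand. Next I'll go back to the knob.

```bash
python3 -m pendant '[[0,0,-0.8,0,0,0,0.2],[0.4,0.2,-1.54,0,0,0,0.2],[1.2,0.6,-1.54,0,0,0,0.2],[2.1,1.1,-1.54,0,0,0,0.2],[3,1.6,-1.54,0,0,0,0.2],[4,2.1,-1.54,0,0,0,0.2],[5,2.6,-1.54,0,0,0,0.2],[6,3.2,-1.54,0,0,0,0.2],[7,3.7,-1.54,0,0,0,0.2],[7.6,4.0,-1.54,0,0,0,0.2]]'
python3 -m pendant '[[0.4,0.24,0,0,0,0,0.2],[0.4,0.24,0,0,0,0,0.2],[0.4,0.24,0,0,0,0,0.2],[0.4,0.24,0,0,0,0,0.2],[0.4,0.24,0,0,0,0,0.2],[0.4,0.24,0.8,0,0,0,0.2],[0.4,0.24,1.5,0,0,0,0.2],[0.4,0.24,1.5,0,0,0,0.2],[0.4,0.24,1.5,0,0,0,0.2],[0.4,0.24,1.5,0,0,0,0.2]]'
```

```text
clock: 16.55
position: [0.6105, 0.2132, 0.2442]
ee_rot: [0.65, 0.76, -0.001, -0.001]
ft_force: [-0.1, 0.1, -0.5]
grip_width: 0.608
grasp_force: 0.0
clock: 17.8
position: [0.6208, 0.2317, 0.1743]
ee_rot: [0.652, 0.759, 0.001, 0.001]
ft_force: [-0.8, -0.4, 1.2]
grip_width: 0.596
grasp_force: 0.0
```

```bash
python3 -m pendant '[[-0.03,0.02,0.5,0,0,0,0.2],[-0.03,0.02,0.9,0,0,0,0.2],[-0.03,0.02,1.14,0,0,0,0.2],[-0.03,0.02,1.14,0,0,0,0],[-0.03,0.02,1.14,0,0,0,-0.3],[-0.03,0.02,1.14,0,0,0,-1],[-0.03,0.02,1.14,0,0,0,-1],[-0.03,0.02,1.14,0,0,0,-1],[-0.03,0.02,1.14,0,0,0,-1],[-0.03,0.02,1.14,0,0,0,-1]]' 20
```

```text
clock: 19.05
position: [0.6224, 0.2304, 0.1164]
ee_rot: [0.652, 0.759, 0.001, 0.001]
ft_force: [6.3, 0.9, 0.2]
grip_width: 0.204
grasp_force: 23.0
```

```bash
python3 -m pendant '[[-0.28,-0.02,-0.03,0,0,0,-1],[-0.55,-0.1,-0.03,0,0,0,-1],[-0.8,-0.21,-0.03,0,0,0,-1],[-1.03,-0.37,-0.03,0,0,0,-1],[-1.23,-0.57,-0.03,0,0,0,-1],[-1.39,-0.8,-0.03,0,0,0,-1],[-1.5,-1.05,-0.03,0,0,0,-1],[-1.58,-1.32,-0.03,0,0,0,-1],[-1.6,-1.58,-0.03,0,0,0,-1],[-1.6,-1.62,-0.03,0,0,0,-1]]'
```

```text
clock: 20.3
position: [0.5549, 0.1369, 0.1171]
ee_rot: [0.652, 0.758, 0.001, 0.002]
ft_force: [17.7, -3.6, -13.1]
grip_width: 0.201
grasp_force: 21.7
```

```bash
python3 -m pendant '[[0,0.01,0,0,0,0,-1],[0,0.02,0,0,0,0,-1],[0,0.02,0,0,0,0,-0.4],[0,0.02,0,0,0,0,0],[0,0.02,0,0,0,0,0.3],[0,0.02,-0.6,0,0,0,0.4],[0,0.02,-1.4,0,0,0,0.4],[-0.2,0.02,-2.4,0,0,0,0.4],[-0.3,0.02,-2.8,0,0,0,0.4],[-0.3,0.02,-2.8,0,0,0,0.4]]'
python3 - <<'E'
from h import *
P,im=wlook('w5')
def st(n,lo,hi,box):
    q=P[(P[...,2]>lo)&(P[...,2]<hi)&(P[...,0]>box[0])&(P[...,0]<box[1])&(P[...,1]>box[2])&(P[...,1]<box[3])]
    r=cv2.minAreaRect((q[:,:2]*1000).astype(np.float32));print(n,len(q),np.round(r[0]),np.round(r[1]),round(r[2],1))
st('knob',.12,.14,(.52,.6,.1,.18));st('bar',.086,.096,(.48,.6,.11,.33));st('full',.048,.058,(.48,.58,.25,.35))
im2,d=manip.camera('top');save('t3.png',im2);cv2.imwrite('pics/end.png',np.hstack([cv2.cvtColor(im,cv2.COLOR_RGB2BGR)[:400,100:460],cv2.cvtColor(im2,cv2.COLOR_RGB2BGR)[100:310,30:470]][:1]+[cv2.resize(cv2.cvtColor(im2,cv2.COLOR_RGB2BGR)[100:310,100:400],(440,400))]))
E
```

```text
clock: 21.55
position: [0.5571, 0.124, 0.2584]
ee_rot: [0.652, 0.758, 0.001, 0.001]
ft_force: [0.6, 0.6, -0.3]
grip_width: 0.7
grasp_force: 0.0
knob 399 [554. 140.] [17. 17.] 79.7
bar 3253 [543. 222.] [ 27. 168.] 10.7
full 1661 [533. 293.] [66. 53.] 8.4
```

View pics/end.png

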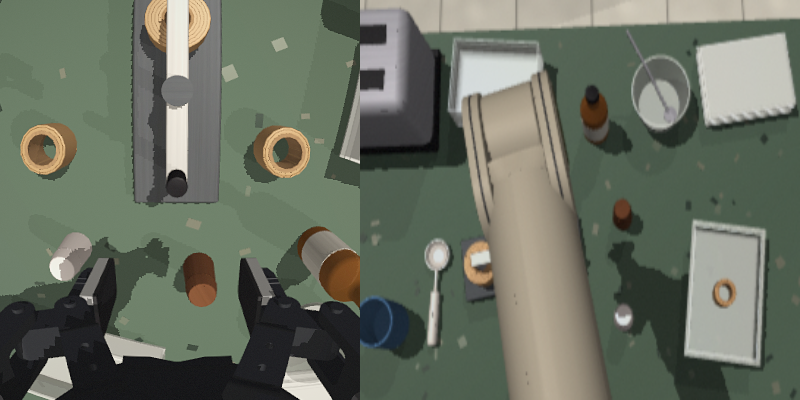

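The keeper is parallel to the plate again, with the knob over the empty post at (178,183). The roll is flat in the tub and everything else is where it was.

```bash
python3 -c "
from workcell import manip
print(manip.hand_in())"
```

```text
the job is handed in; nothing more can be done
None
```

The thin roll lies flat in the lone tub, the keeper bar is back against its stop over both posts, and the full roll is still on its post; I handed the job in at about 22 s, and the result was not reported.

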